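# Switch off the hot plate and check it with the contact thermometer

### The arm

A 6-joint arm with a two-finger parallel gripper is mounted at the origin on the work surface. World frame = base frame: x ahead of the robot, y to its left, z up, the work surface at z = 0. Lengths are in m, angles in rad, forces in N, time in s.
With the tool pointing down it reaches from about 0.3 to 0.875 m from the base axis. Payload 4.2 kg.
Tool frame: the origin (TCP) lies midway between the tips of the shut fingers; the grasp point (between the pads) lies 19 mm behind it; z points along the fingers, y is the line along which they close (so a half turn about z gives the same grasp; the last joint's range is limited). The gripper opens to 85 mm and grips with 20 to 120 N. Pads are 22 mm wide; open, the fingers measure 114 mm over their backs; the gripper's body (76 mm by 85 mm) begins 54 mm behind the grasp point. The pads swing forward as they close: fully open they stand 13 mm farther back than shut.
Start: joints at [1.139, 0.32, 1.565, -0, 1.257, -0.02], TCP at [0.23, 0.527, 0.231] pointing down, gripper open.
Joint ranges: [-3.11, 3.11], [-0.84, 2.01], [0.21, 2.61], [-1.34, 4.49], [0.05, 2.63], [-2.56, 2.56]. Speed limits (rad/s): [2.57, 2.57, 3.14, 3.14, 3.14, 3.14].

### API

Orientations are given as a 3x3 rotation matrix whose columns are the frame's x, y, z axes.
In Python, from plant import robot, eyes, readout, sign_off gives the robot as it stands (robot), with the cameras (eyes), the job as plain functions and the readings (readout).
- The arm moves only by the shell command python3 steer.py [FORCE], which reads ROWS from standard input. ROWS is a JSON list that holds a single list of rows (three levels of brackets), with 1 to 10 rows, each of 5 numbers: dx, dy, dz in m, then a turn about the tool's z in rad, then the finger opening in m; each row is the pose to reach, as a shift and turn from the pose commanded when the command began, along the tool's axes at that moment; what a row does not reach only later rows make up. A row lasts 1/10 s, in which the tool goes at most 0.05 m and 0.15 rad, less where a joint would pass 70% of its speed; a pose out of reach is approached as far as the arm can. The fingers move at their own pace and stop on an object; FORCE is the grip in N (left out, the last holds). Time passes only in rows, so rows that do not move let the fingers close. It prints the time, the measured TCP pose, the force, the opening and the grip force at its end. Input that does not fit is refused with a message, and nothing moves.
- readout.read_state(): the state, without advancing time (a new reading comes with each control period).
- eyes.camera(name): name is "scene" or "top" or "wrist"; returns a dict with "color" (384x512x3 uint8, red, green, blue), "range_z" (384x512 float32, m along the optical axis (not along the pixel's ray), 0 where there is no reading), "camera_matrix" (3x3 intrinsics, pixels), "k1" (the pictures are not rectified: a ray, as slopes to the right and down, at radius r is drawn at 1 + k1 r^2 times it, then the intrinsics apply), "R" (3x3) and "t" (3): a world point X has camera coordinates R X + t; the wrist camera has in their place "tool_from_camera" (4x4, takes a point from camera to tool coordinates, whose origin is the TCP and whose axes are the flange's). Camera axes: x right, y down, z forward; pixel columns grow to the right and rows downward; lengths in m; the calibration is good to about 2 mm. A picture is of the moment at which its call begins: read the wrist's pose just before it.
- sign_off(): hands the job in; it is judged then, once.
The state is a dict: "clock": time; "joint_positions": joint angles; "joint_vel": joint speeds; "joint_torque": joint torques, N m; "tcp_pos": TCP position; "orientation": TCP orientation; "ft_force": force on the tool from outside, world axes, zero at the start; "torque": the same for the moment, N m; "grip_width": finger opening in m; "gripper_force": force on a finger pad.
Only numpy, scipy, OpenCV 4.12 (cv2) and the standard library are available. Lean on these libraries where they do the work, as an engineer would, in place of code of your own. Each camera call takes 0.05 s, during which the arm holds its last target. There are 200 camera calls.

### The job

Turn the hot plate's knob fully anticlockwise to its end stop (off), then take the contact thermometer out of its wooden stand and hold it upright with its sprung tip inside the small ring marked in the middle of the plate, pressing gently so that the tip is pushed about halfway in (some 3 N) and never hard. Finish while still holding the thermometer there in the gripper, steady and pressing (do not let go of it), and leave the pepper mill, mug and bowl where they stand.

Things in the scene. Friction and masses are not known exactly. Their poses are not given: they have to be found in the camera images.
- hotplate: Fixed portable hot plate, a brushed steel box 190 (its x) x 300 (its y) mm with its flat deck 60 mm above the work surface; origin at the centre of its underside, z up. A dark cast-iron disc 150 mm across, top 75 mm above the work surface, is centred at its y = +55 mm; the knob stands at its y = -105 mm (x = 0).
- spot (a point): Centre of the small ring (24 mm across) marked in the middle of the dark disc, on the disc's top face, 75 mm above the work surface; axes as the hot plate's.
- knob (a joint): Knob angle in rad: 0 = off, the anticlockwise end stop (seen from above); it grows clockwise. Its upright grip bar, 42 mm long, 14 mm thick, top 104 mm above the work surface, lies along the hot plate's x axis at 0 and is turned clockwise from it by this angle. It turns with light friction and stays where left.
- knob_grip (a point): On the knob's vertical axis, 97 mm above the work surface, 7 mm below the bar's top: the height to grip the bar. It turns with the knob: its x axis lies along the bar.
- stand: Fixed wooden block 66 x 66 x 95 mm high with a 17 mm vertical hole through its centre; origin at the centre of its underside.
- probe: Loose contact thermometer, about 0.13 kg, hanging upright in the stand. Origin on its axis at the foot of its collar (26 mm across), which rests on the stand's top; z up its axis. Black neck 18 mm across up to 24 mm, then a round steel dial head with white face, 40 mm across, from 24 to 56 mm. Below: sleeve 10 mm across to -50 mm, then a copper sprung tip.
- probe_head (a point): Centre of the dial head, 40 mm above the probe's origin, 135 mm above the work surface in the stand: the point to grip, from above. Lift at least 80 mm to clear the stand.
- probe_tip (a point): Lower end of the 7 mm thick sprung tip, 78 mm below the probe's origin (118 mm below the head's centre) when free; it moves up the axis as the tip is pressed in.
- tip (a joint): How far the sprung tip is pressed in, in m: 0 free, 0.016 bottomed. The spring pushes with about 0.45 N at 0 and 300 N/m more: 2.9 N at 0.008.
- mill: Bystander: dark wooden pepper mill, 58 mm across its foot, 158 mm tall; origin under its centre. It stands to one side of the hot plate, the stand to the other.
- mug: Bystander: white mug, 80 mm across, 90 mm tall, beyond the hot plate; origin under its centre.
- bowl: Bystander: small white bowl, 74 mm across, 40 mm tall, beyond the hot plate; origin under its centre.

How it is judged:
By the outcome, as a careful person would: the job done as asked, in the order asked, and still so for the second after the job is handed in, while the arm keeps its last pose, push and grip.
It also fails if it takes over 64 s, if anything falls off the work surface, if the arm or the gripper's body presses on something with over 40 N, if the wrist force passes 120 N, or if a joint passes its speed limit or range.

## Working session

There is one attempt and no reset: what is moved stays moved. The work goes in short steps, Python scripts to look and compute and a shell command to move; the robot and the scene stay as the last step left them, time stands still between calls to the robot, and variables do not carry over. Pictures are saved under pics/ and viewed, at most 10 in all, crops included, and the job is handed in when it is done.

```bash
ls; mkdir -p pics; cat > h.py <<'E'
import numpy as np, cv2
from plant import robot, eyes, readout, sign_off
def shot(n,fn=None):
    s=readout.read_state(); c=eyes.camera(n)
    if n=="wrist":
        T=np.array(c["tool_from_camera"]); R=np.array(s["orientation"]); p=np.array(s["tcp_pos"])
        c["Rwc"]=R@T[:3,:3]; c["o"]=R@T[:3,3]+p
    else:
        R=np.array(c["R"]); c["Rwc"]=R.T; c["o"]=-R.T@np.array(c["t"])
    if fn: cv2.imwrite("pics/"+fn,c["color"][:,:,::-1])
    return c
def rays(c,uv):
    k=float(c["k1"]); K=np.array(c["camera_matrix"])
    uv=np.asarray(uv,float).reshape(-1,1,2)
    n=cv2.undistortPoints(uv,K,np.array([k,0,0,0.]))[:,0]
    return np.c_[n,np.ones(len(n))]@c["Rwc"].T
def onplane(c,uv,z):
    d=rays(c,uv); return c["o"]+d*((z-c["o"][2])/d[:,2])[:,None]
def cloud(c):
    h,w=c["range_z"].shape; u,v=np.meshgrid(np.arange(w),np.arange(h))
    d=rays(c,np.c_[u.ravel(),v.ravel()]); 
    return (c["o"]+d*c["range_z"].ravel()[:,None]).reshape(h,w,3)
E
python3 - <<'E'
from h import *
for n in("scene","top","wrist"):
    c=shot(n,n+"0.png"); print(n,c["o"],c["k1"],c["camera_matrix"])
s=readout.read_state(); print(s)
a=[cv2.imread(f"pics/{n}0.png") for n in("top","scene","wrist")]
cv2.imwrite("pics/tw.png",cv2.resize(np.vstack([np.hstack(a[:2]),np.hstack([a[2],a[2]*0])]),(800,600)))
E
```

```text
pics
plant.py
steer.py
scene [ 1.05599041 -0.64363728  1.24337286] 0.057297921270295815 [[456.97894312   0.         249.60483632]
 [  0.         456.97894312 188.92561476]
 [  0.           0.           1.        ]]
top [0.52485646 0.01900997 1.16549918] -0.015314955894686053 [[449.00114882   0.         258.88436256]
 [  0.         449.00114882 195.21699283]
 [  0.           0.           1.        ]]
wrist [0.16315682 0.55529332 0.37280319] -0.0039523534085762705 [[312.04125656   0.         257.78548248]
 [  0.         312.04125656 186.63314814]
 [  0.           0.           1.        ]]
{'clock': 0.15, 'joint_positions': array([ 1.13899394e+00,  3.20174953e-01,  1.56536157e+00, -4.94556849e-07,
        1.25736790e+00, -1.99905478e-02]), 'joint_vel': array([ 0.00013243, -0.00331205, -0.00346835, -0.00049596,  0.00136039,
        0.00120253]), 'joint_torque': array([ 6.25764733e-04, -4.15842319e+01, -2.34344047e+01,  1.49716834e-04,
        6.02187662e-03, -4.12656379e-05]), 'tcp_pos': array([0.23001211, 0.52663171, 0.23067266]), 'orientation': array([[-9.16397154e-01,  4.00269852e-01, -5.48556200e-04],
       [ 4.00270227e-01,  9.16396380e-01, -1.19155611e-03],
       [ 2.57509266e-05, -1.31150935e-03, -9.99999140e-01]]), 'ft_force': array([ 0.5928318 , -0.05984862, -0.05443471]), 'torque': array([-0.09715759,  0.00954009, -0.05623755]), 'gripper_force': 0.0, 'grip_width': 0.0852769261346503}
```

View pics/top0.png

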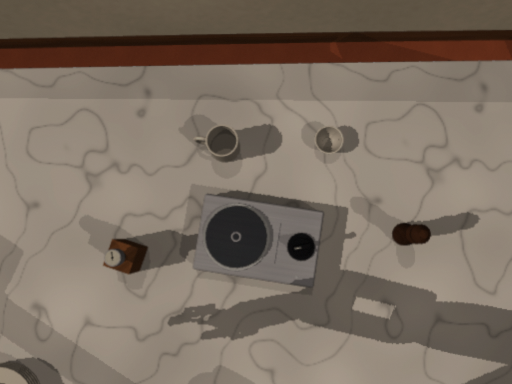

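View pics/scene0.png

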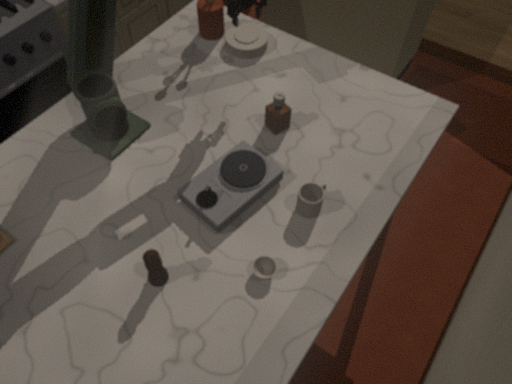

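The top view shows the plate (disc ring at about (236,237), knob at about (301,247)), the stand at (125,256) with the dial at (112,258), mug (221,141), bowl (329,140) and mill (404,234). Next I'll measure these.

```bash
python3 - <<'E'
from h import *
c=shot("top"); P=cloud(c); 
z=P[...,2]
def rep(n,m):
    q=P[m]; print(n,m.sum(),np.median(q,0).round(4),q.min(0).round(3),q.max(0).round(3))
u,v=np.meshgrid(np.arange(512),np.arange(384))
box=lambda a,b,x,y:(u>a)&(u<b)&(v>x)&(v<y)
# deck outline via height
m=(box(180,340,180,300)&(z>.045)).astype(np.uint8)
cn=max(cv2.findContours(m,cv2.RETR_EXTERNAL,cv2.CHAIN_APPROX_NONE)[0],key=len)
w=onplane(c,cn[:,0],.06)[:,:2].astype(np.float32)
r=cv2.minAreaRect(w); print("deck rect",r)
rep("deck",box(180,340,180,300)&(z>.05)&(z<.066))
rep("disc",box(180,280,180,300)&(z>.068)&(z<.085))
rep("knob",box(280,330,225,270)&(z>.08))
rep("head",box(90,150,230,280)&(z>.12))
rep("stand",box(90,160,230,280)&(z>.085)&(z<.102))
# disc by darkness
g=cv2.cvtColor(c["color"],cv2.COLOR_RGB2GRAY)
for nm,b,t in(("disc",box(195,285,195,280),.075),("knobskirt",box(284,322,228,266),.07)):
    mm=(b&(g<45)).astype(np.uint8); mm=cv2.morphologyEx(mm,cv2.MORPH_CLOSE,np.ones((7,7)))
    k=max(cv2.findContours(mm,cv2.RETR_EXTERNAL,cv2.CHAIN_APPROX_NONE)[0],key=cv2.contourArea)
    ww=onplane(c,k[:,0],t)[:,:2].astype(np.float32); e=cv2.fitEllipse(ww); print(nm,e)
# bright ring
b=(np.hypot(u-236,v-237)<11)&(g>55); print("ring px",u[b].mean(),v[b].mean(),b.sum(),onplane(c,[[u[b].mean(),v[b].mean()]],.075))
h=cv2.resize(c["color"][220:275,90:330,::-1],None,fx=3.3,fy=3.3,interpolation=cv2.INTER_CUBIC)
s=shot("scene")["color"]
h2=cv2.resize(s[85:235,170:300,::-1],None,fx=2.7,fy=2.7,interpolation=cv2.INTER_CUBIC)
o=np.zeros((h.shape[0]+h2.shape[0],max(h.shape[1],h2.shape[1]),3),np.uint8);o[:h.shape[0],:h.shape[1]]=h;o[h.shape[0]:,:h2.shape[1]]=h2
cv2.imwrite("pics/crop1.png",cv2.convertScaleAbs(o,alpha=1.8)); print(o.shape)
E
```

```text
deck rect ((0.5136241912841797, 0.03981280326843262), (0.3003673851490021, 0.18881013989448547), 80.4795913696289)
deck 5998 [ 0.5059 -0.004   0.0591] [ 0.397 -0.123  0.05 ] [0.629 0.201 0.066]
disc 2952 [0.522  0.0929 0.074 ] [0.449 0.018 0.068] [0.597 0.167 0.081]
knob 120 [ 0.4963 -0.0637  0.1028] [ 0.487 -0.085  0.081] [0.525 0.019 1.165]
head 318 [0.4801 0.3606 0.15  ] [0.459 0.019 0.121] [0.525 0.385 1.165]
stand 520 [0.4821 0.3526 0.0938] [0.437 0.323 0.085] [0.52  0.407 0.101]
disc ((0.5233220458030701, 0.09080381691455841), (0.1428413689136505, 0.1435827910900116), 131.21327209472656)
knobskirt ((0.49719324707984924, -0.0657920092344284), (0.06321904063224792, 0.06395427882671356), 179.59202575683594)
ring px 235.65151515151516 236.46969696969697 66 [[0.52276335 0.09161978 0.075     ]]
(587, 792, 3)
```

View pics/crop1.png

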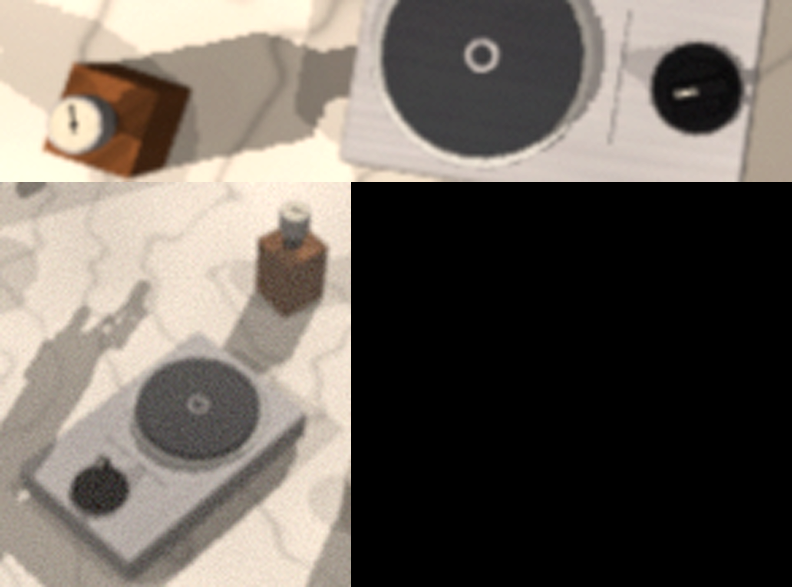

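The crop shows the dial on the stand's axis, the ring at the disc's centre and a white mark on the knob bar pointing roughly +y. The deck rectangle, ring and knob agree with the given sizes. Next I'll fit the bar angle and the dial centre.

```bash
python3 - <<'E'
from h import *
u,v=np.meshgrid(np.arange(512),np.arange(384))
for n in("top","scene"):
    c=shot(n);P=cloud(c);z=P[...,2];ok=c["range_z"]>0
    near=ok&(np.hypot(P[...,0]-.4963,P[...,1]+.0645)<.035)
    for lo in(.085,.095):
        m=near&(z>lo)&(z<.115)
        q=P[m]; r=cv2.minAreaRect(q[:,:2].astype(np.float32)); w,V=np.linalg.eigh(np.cov(q[:,:2].T))
        print(n,"bar",lo,len(q),q.mean(0).round(4),r,"pca deg",np.degrees(np.arctan2(V[1,1],V[0,1])),np.sqrt(w))
    nh=ok&(np.hypot(P[...,0]-.48,P[...,1]-.36)<.05)
    m=nh&(z>.142)&(z<.16);q=P[m];print("head top",len(q),q.mean(0).round(4),cv2.minEnclosingCircle(q[:,:2].astype(np.float32)))
    m=nh&(z>.088)&(z<.1);q=P[m];print("stand top",len(q),cv2.minAreaRect(q[:,:2].astype(np.float32)))
    g=cv2.cvtColor(c["color"],cv2.COLOR_RGB2GRAY)
    print("mark", [ (P[a,b].round(4),g[a,b]) for a,b in zip(*np.where(near&(z>.08)&(g>70)))][:8])
    for nm,m in(("mill",(np.hypot(P[...,0]-.53,P[...,1]+.33)<.1)),("mug",np.hypot(P[...,0]-.76,P[...,1]-.11)<.1),("bowl",np.hypot(P[...,0]-.77,P[...,1]+.16)<.1)):
        q=P[m&ok&(z>.02)];print(nm,len(q),q.mean(0).round(3),q.max(0).round(3)) if len(q) else 0
E
```

```text
top bar 0.085 110 [ 0.4961 -0.0646  0.102 ] ((0.49590203166007996, -0.06470935046672821), (0.014025845564901829, 0.041339486837387085), 10.700325012207031) pca deg 101.17390110359084 [0.00413715 0.01205046]
top bar 0.095 108 [ 0.496  -0.0647  0.1022] ((0.49587225914001465, -0.06470347940921783), (0.013760269619524479, 0.04138081148266792), 11.399186134338379) pca deg 101.44537291660332 [0.00406884 0.01211698]
head top 259 [0.4786 0.3642 0.1501] ((0.47851845622062683, 0.36568698287010193), 0.020443009212613106)
stand top 497 ((0.47838351130485535, 0.36563968658447266), (0.06703651696443558, 0.0666188895702362), 70.43717193603516)
mark [(array([ 0.4962, -0.0545,  0.0996]), np.uint8(73)), (array([ 0.4941, -0.0518,  0.1052]), np.uint8(84)), (array([ 0.494 , -0.0541,  0.1049]), np.uint8(104)), (array([ 0.4939, -0.0566,  0.1022]), np.uint8(97)), (array([ 0.4939, -0.059 ,  0.1018]), np.uint8(73))]
mill 664 [ 0.523 -0.324  0.102] [ 0.551 -0.305  0.16 ]
mug 596 [0.759 0.133 0.064] [0.795 0.198 0.093]
bowl 303 [ 0.77  -0.148  0.033] [ 0.801 -0.109  0.045]
scene bar 0.085 80 [ 0.5003 -0.0706  0
[... 159 characters left out ...]
9044]
scene bar 0.095 61 [ 0.4993 -0.0696  0.1024] ((0.4982944428920746, -0.06927651911973953), (0.014820946380496025, 0.04055033624172211), 7.4670000076293945) pca deg 97.67401375955549 [0.00419265 0.0119816 ]
head top 90 [0.4816 0.3612 0.1495] ((0.4801633059978485, 0.36286070942878723), 0.021584926173090935)
stand top 204 ((0.4810131788253784, 0.36395716667175293), (0.06976502388715744, 0.06698006391525269), 72.21084594726562)
mark [(array([ 0.4966, -0.0491,  0.1047]), np.uint8(75)), (array([ 0.4897, -0.0603,  0.1015]), np.uint8(71))]
mill 580 [ 0.538 -0.343  0.094] [ 0.555 -0.309  0.158]
mug 677 [0.759 0.122 0.06 ] [0.798 0.195 0.095]
bowl 233 [ 0.764 -0.141  0.033] [ 0.804 -0.112  0.045]
```

```bash
echo '[[[-0.48,-0.435,0,0.97,0.05],[-0.48,-0.435,0,0.97,0.05],[-0.48,-0.435,0,0.97,0.05],[-0.48,-0.435,0,0.97,0.05],[-0.48,-0.435,0,0.97,0.05],[-0.48,-0.435,0,0.97,0.05],[-0.48,-0.435,0,0.97,0.05],[-0.48,-0.435,0,0.97,0.05],[-0.48,-0.435,0,0.97,0.05],[-0.48,-0.435,0,0.97,0.05]]]' | python3 steer.py 30
cat > g.py <<'E'
import sys
from h import *
# delta in tool axes to a wanted TCP position and tool-x heading (deg)
def go(p,head):
    s=readout.read_state();R=np.array(s["orientation"]);d=R.T@(np.array(p)-s["tcp_pos"])
    a=np.degrees(np.arctan2(R[1,0],R[0,0]));t=(a-head+180)%360-180
    print("t",round(s["clock"],2),"tcp",s["tcp_pos"].round(4),"tilt",R[:,2].round(4),"head",a.round(2),"delta",d.round(4),"turn",np.radians(t).round(4),"q6",s["joint_positions"][5].round(3),"F",s["ft_force"].round(2),"w",round(s["grip_width"],4),"M",s["torque"].round(2))
if __name__=="__main__": go([float(x) for x in sys.argv[1:4]],float(sys.argv[4]))
E
python3 g.py .497 -.0655 .19 100.8
```

```text
clock: 1.35
tcp_pos: [0.4358, 0.069, 0.2316]
orientation: [[-0.188, 0.982, 0.001], [0.982, 0.188, 0.0], [0.0, 0.001, -1.0]]
ft_force: [1.3, 0.3, 0.2]
grip_width: 0.0501
gripper_force: 0.0
t 1.35 tcp [0.4358 0.069  0.2316] tilt [ 1.e-03  4.e-04 -1.e+00] head 100.82 delta [-0.1436  0.0349  0.0416] turn 0.0004 q6 -0.058 F [1.27 0.25 0.23] w 0.0501 M [-0.01 -0.    0.03]
```

```bash
echo '[[[-0.144,0.035,0.04,0,0.05],[-0.144,0.035,0.04,0,0.05],[-0.144,0.035,0.04,0,0.05],[-0.144,0.035,0.04,0,0.05],[-0.144,0.035,0.04,0,0.05]]]' | python3 steer.py | tail -1
python3 g.py .497 -.0655 .19 100.8
python3 - <<'E'
from h import *
c=shot("wrist","w1.png");P=cloud(c);z=P[...,2];ok=c["range_z"]>0
r=np.hypot(P[...,0]-.497,P[...,1]+.0655)
m=ok&(r<.035)&(z>.09)&(z<.115);q=P[m]
if len(q)>9: print(len(q),np.median(q[:,2]),cv2.minAreaRect(q[:,:2].astype(np.float32)))
m=ok&(r<.028)&(z<.09);print("skirt z",np.percentile(z[m],[10,50,90]),m.sum())
E
```

```text
gripper_force: 0.0
t 1.85 tcp [ 0.4966 -0.0648  0.1907] tilt [-1.5e-03  7.0e-04 -1.0e+00] head 100.67 delta [-0.0008  0.0003  0.0007] turn -0.0022 q6 -0.339 F [0.18 0.02 0.09] w 0.0499 M [ 0.   -0.02  0.02]
927 0.10323096509732704 ((0.4968005418777466, -0.06746192276477814), (0.013493731617927551, 0.04139934480190277), 10.781278610229492)
skirt z [0.06510004 0.07177513 0.07427206] 2245
```

View pics/w1.png

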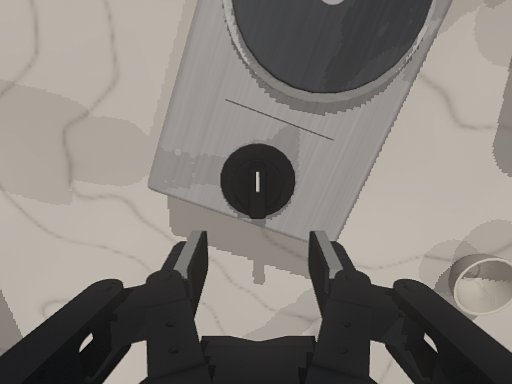

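The wrist view shows the knob at (258,180) with its bar straight up the image, between the fingers and along tool x. Skirt top at about 74 mm. I'll descend, grip, then turn.

```bash
echo '[[[-0.002,0,0.05,0,0.05],[-0.002,0,0.09,0,0.05],[-0.002,0,0.11,0,0.05],[-0.002,0,0.11,0,0.05],[-0.002,0,0.11,0,0.012],[-0.002,0,0.11,0,0.012],[-0.002,0,0.11,0,0.012],[-0.002,0,0.11,0,0.012]]]' | python3 steer.py 30
python3 g.py .497 -.067 .08 100.8
```

```text
clock: 2.7
tcp_pos: [0.4963, -0.0658, 0.0832]
orientation: [[-0.188, 0.982, -0.001], [0.982, 0.188, -0.0], [-0.0, -0.001, -1.0]]
ft_force: [-4.8, 0.1, 6.5]
grip_width: 0.0139
gripper_force: 30.3
t 2.7 tcp [ 0.4963 -0.0658  0.0832] tilt [-6.e-04 -3.e-04 -1.e+00] head 100.86 delta [-0.0014  0.0005  0.0032] turn 0.0011 q6 -0.344 F [-4.76  0.12  6.54] w 0.0139 M [-0.01  0.76  0.02]
```

```bash
echo '[[[0,0,-0.003,0,0.012],[0,0,-0.003,-0.15,0.012],[0,0,-0.003,-0.3,0.012],[0,0,-0.003,-0.45,0.012],[0,0,-0.003,-0.6,0.012],[0,0,-0.003,-0.75,0.012],[0,0,-0.003,-0.9,0.012],[0,0,-0.003,-1.0,0.012],[0,0,-0.003,-1.1,0.012],[0,0,-0.003,-1.1,0.012]]]' | python3 steer.py 
python3 g.py .497 -.067 .08 170.5
```

```text
clock: 3.7
tcp_pos: [0.4951, -0.0667, 0.0834]
orientation: [[-0.961, 0.276, -0.004], [0.276, 0.961, -0.002], [0.004, -0.003, -1.0]]
ft_force: [-1.7, -4.9, -10.8]
grip_width: 0.0134
gripper_force: 32.5
t 3.7 tcp [ 0.4951 -0.0667  0.0834] tilt [-0.0044 -0.0015 -1.    ] head 164.01 delta [-0.0019  0.0002  0.0034] turn -0.1133 q6 -1.445 F [ -1.71  -4.9  -10.76] w 0.0134 M [-0.84  0.26  0.02]
```

```bash
echo '[[[0,0,0.001,-0.06,0.012],[0,0,0.001,-0.1,0.012],[0,0,0.001,-0.14,0.012],[0,0,0.001,-0.14,0.012]]]' | python3 steer.py |tail -1
python3 g.py .497 -.067 .08 170.5
echo '[[[0,0,0,-0.06,0.012],[0,0,0,-0.1,0.012],[0,0,0,-0.1,0.012]]]' | python3 steer.py |tail -1
python3 g.py .497 -.067 .08 170.5
```

```text
gripper_force: 36.6
t 4.1 tcp [ 0.4952 -0.0668  0.0834] tilt [-0.0038 -0.0012 -1.    ] head 171.81 delta [-0.0019  0.0001  0.0034] turn 0.0229 q6 -1.582 F [-3.22 -5.4  -3.09] w 0.0134 M [-1.    0.73 -0.69]
gripper_force: 80.4
t 4.4 tcp [ 0.4947 -0.0667  0.0835] tilt [-4.5e-03  2.0e-04 -1.0e+00] head 177.26 delta [-0.0023 -0.0002  0.0035] turn 0.118 q6 -1.679 F [-5.77 -6.31 -1.12] w 0.0138 M [-1.11  0.95 -1.96]
```

The end stop is felt at a heading of about 171° (Mz reaches −2 N·m), which is where off was expected (170.5°). I'll ease back, open, rise and verify.

```bash
echo '[[[0,0,0,0.07,0.012],[0,0,0,0.07,0.012],[0,0,0,0.07,0.05],[0,0,0,0.07,0.05],[0,0,0,0.07,0.05],[0,0,-0.05,0.07,0.05],[0,0,-0.1,0.07,0.05],[0,0,-0.12,0.07,0.05],[0,0,-0.12,0.07,0.05]]]' | python3 steer.py |tail -1
python3 - <<'E'
from h import *
from g import go
for n in("top","wrist"):
    c=shot(n,n+"2.png");P=cloud(c);z=P[...,2];ok=c["range_z"]>0
    r=np.hypot(P[...,0]-.497,P[...,1]+.0665)
    m=ok&(r<.035)&(z>.09)&(z<.115);q=P[m]
    if len(q)>9: 
        w,V=np.linalg.eigh(np.cov(q[:,:2].T));print(n,len(q),np.median(q[:,2]),cv2.minAreaRect(q[:,:2].astype(np.float32)),np.degrees(np.arctan2(V[1,1],V[0,1]))%180)
go([.4795,.3645,.25],70)
E
```

```text
gripper_force: 0.0
wrist 853 0.10331457769019362 ((0.49707910418510437, -0.06817197799682617), (0.013983411714434624, 0.04179034009575844), 80.64480590820312) 170.50398109330413
t 5.4 tcp [ 0.4971 -0.0656  0.2034] tilt [ 9.e-04  1.e-04 -1.e+00] head 173.61 delta [ 0.0653  0.4255 -0.0465] turn 1.8084 q6 -1.614 F [-0.5  -0.07 -0.36] w 0.05 M [ 0.01 -0.03  0.05]
```

View pics/wrist2.png

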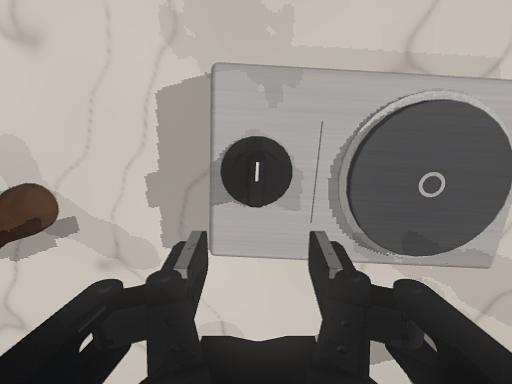

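The knob bar now lies at 170.5°, exactly along the plate's x axis: off (knob at (257,172), ring at (432,185)). On to the thermometer.

```bash
echo '[[[0.065,0.425,-0.035,1.02,0.085],[0.065,0.425,-0.035,1.02,0.085],[0.065,0.425,-0.035,1.02,0.085],[0.065,0.425,-0.035,1.02,0.085],[0.065,0.425,-0.035,1.02,0.085],[0.065,0.425,-0.035,1.02,0.085],[0.065,0.425,-0.035,1.02,0.085],[0.065,0.425,-0.035,1.02,0.085],[0.065,0.425,-0.035,1.02,0.085],[0.065,0.425,-0.035,1.02,0.085]]]' | python3 steer.py |tail -1
python3 - <<'E'
from h import *
from g import go
c=shot("wrist","w3.png");P=cloud(c);z=P[...,2];ok=c["range_z"]>0
r=np.hypot(P[...,0]-.4797,P[...,1]-.3644)
q=P[ok&(r<.04)&(z>.142)&(z<.16)];print(len(q),q.mean(0),cv2.minEnclosingCircle(q[:,:2].astype(np.float32)))
q=P[ok&(r<.05)&(z>.088)&(z<.1)];print(len(q),cv2.minAreaRect(q[:,:2].astype(np.float32)))
go([.4797,.3644,.112],115)
E
```

```text
gripper_force: 0.0
2022 [0.47863703 0.36620024 0.15078186] ((0.47922709584236145, 0.36498019099235535), 0.019948964938521385)
2717 ((0.47936081886291504, 0.36460113525390625), (0.06636595726013184, 0.06615392863750458), 70.94274139404297)
t 6.45 tcp [0.4788 0.3686 0.2361] tilt [-2.5e-03  9.0e-04 -1.0e+00] head 115.39 delta [-0.0044 -0.0008  0.1241] turn 0.0069 q6 0.192 F [0.59 1.91 0.65] w 0.085 M [ 0.11 -0.01  0.03]
```

View pics/w3.png

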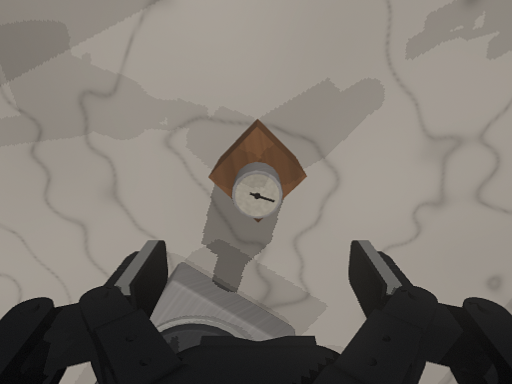

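The dial is at (257,193), on the tool's axis to within a few mm, and all views agree on (0.479, 0.365). I'll descend in two stages.

```bash
echo '[[[-0.002,0,0.03,0,0.075],[-0.002,0,0.05,0,0.075],[-0.002,0,0.05,0,0.075],[-0.002,0,0.05,0,0.075]]]' | python3 steer.py |tail -1
python3 g.py .4793 .3648 .112 115
```

```text
gripper_force: 0.0
t 6.85 tcp [0.4807 0.3609 0.1877] tilt [-0.0014 -0.0014 -1.    ] head 115.11 delta [0.0041 0.0005 0.0757] turn 0.0019 q6 0.187 F [ 0.09  0.63 -0.1 ] w 0.0752 M [0.01 0.02 0.  ]
```

```bash
echo '[[[0.004,0,0.04,0,0.075],[0.004,0,0.07,0,0.075],[0.004,0,0.076,0,0.075],[0.004,0,0.076,0,0.075],[0.004,0,0.076,0,0.035],[0.004,0,0.076,0,0.035],[0.004,0,0.076,0,0.035],[0.004,0,0.076,0,0.035],[0.004,0,0.076,0,0.035]]]' | python3 steer.py 40
python3 g.py .4793 .3648 .112 115
```

```text
clock: 7.75
tcp_pos: [0.4798, 0.3661, 0.1143]
orientation: [[-0.425, 0.905, 0.003], [0.905, 0.425, 0.002], [0.001, 0.003, -1.0]]
ft_force: [-1.4, -0.7, 5.9]
grip_width: 0.0393
gripper_force: 39.7
t 7.75 tcp [0.4798 0.3661 0.1143] tilt [ 0.0028  0.002  -1.    ] head 115.16 delta [-0.0009 -0.001   0.0023] turn 0.0028 q6 0.194 F [-1.36 -0.74  5.85] w 0.0393 M [-0.13  0.11 -0.03]
```

```bash
echo '[[[0,0,-0.02,0,0.035],[0,0,-0.05,0,0.035],[0,0,-0.08,0,0.035],[0,0,-0.11,0,0.035],[0,0,-0.12,0,0.035],[0,0,-0.12,0,0.035],[0,0,-0.12,0,0.035]]]' | python3 steer.py 
python3 - <<'E'
from h import *
from g import go
go([.5228,.0925,.229],115)
c=shot("scene","s4.png");t=shot("top","t4.png")
for n,k in(("s",c),("t",t)):
    P=cloud(k);z=P[...,2];ok=k["range_z"]>0
    m=ok&(np.hypot(P[...,0]-.4795,P[...,1]-.3645)<.05)&(z>.12)&(z<.34)
    print(n,m.sum())
a=np.hstack([c["color"][40:190,200:360,::-1],t["color"][190:340,50:210,::-1]])
cv2.imwrite("pics/s4c.png",cv2.convertScaleAbs(cv2.resize(a,None,fx=2.5,fy=2.5,interpolation=cv2.INTER_CUBIC),alpha=1.6))
E
```

```text
clock: 8.45
tcp_pos: [0.4784, 0.3651, 0.2309]
orientation: [[-0.425, 0.905, -0.002], [0.905, 0.425, -0.001], [-0.0, -0.002, -1.0]]
ft_force: [-0.3, 0.6, -1.6]
grip_width: 0.0394
gripper_force: 40.5
t 8.45 tcp [0.4784 0.3651 0.2309] tilt [-0.0019 -0.0014 -1.    ] head 115.15 delta [-0.2656 -0.0757  0.0022] turn 0.0027 q6 0.194 F [-0.28  0.56 -1.6 ] w 0.0394 M [0.03 0.05 0.03]
s 729
t 753
```

View pics/s4c.png

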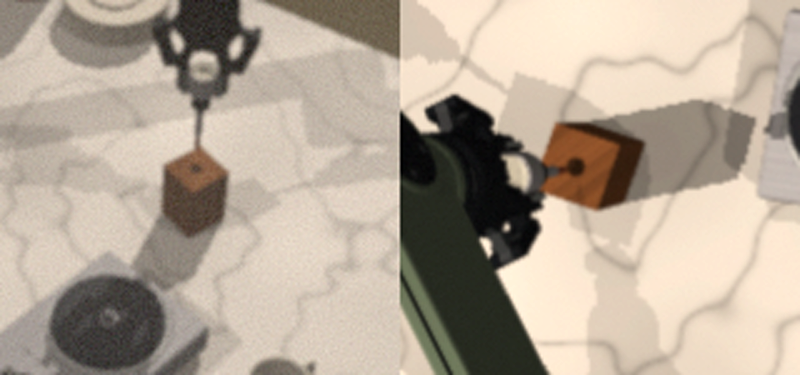

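The thermometer hangs upright in the gripper, clear of the stand (tip about at (198,148) in the left view). I'll move it above the ring and compute the ring centre from other views.

```bash
echo '[[[-0.04,-0.011,0,0,0.035],[-0.08,-0.023,0,0,0.035],[-0.12,-0.034,0,0,0.035],[-0.16,-0.046,0,0,0.035],[-0.2,-0.057,0,0,0.035],[-0.24,-0.068,0,0,0.035],[-0.266,-0.076,0,0,0.035],[-0.266,-0.076,0.02,0,0.035],[-0.266,-0.076,0.02,0,0.035],[-0.266,-0.076,0.02,0,0.035]]]' | python3 steer.py |tail -1
python3 - <<'E'
from h import *
from g import go
go([.5228,.0925,.2],115)
for n in("top","scene","wrist"):
    c=shot(n,n+"5.png")
c=shot("wrist");P=cloud(c);z=P[...,2];ok=c["range_z"]>0
g=cv2.cvtColor(c["color"],cv2.COLOR_RGB2GRAY)
r=np.hypot(P[...,0]-.5228,P[...,1]-.0925)
m=ok&(r<.025)&(abs(z-.075)<.006)&(g>75);print("ring wrist",m.sum(),P[m].mean(0) if m.any() else 0)
# disc edge circle from wrist
dm=ok&(r<.09)&(abs(z-.0745)<.005);q=P[dm];print("disc",len(q),cv2.minEnclosingCircle(q[:,:2].astype(np.float32)) if len(q) else 0)
a=cv2.imread("pics/scene5.png")[100:220,180:310];b=cv2.imread("pics/wrist5.png")
a=cv2.resize(a,(416,384),interpolation=cv2.INTER_CUBIC)
cv2.imwrite("pics/c5.png",cv2.convertScaleAbs(cv2.resize(np.hstack([a,b]),(800,331)),alpha=1.6))
E
```

```text
gripper_force: 40.6
t 9.55 tcp [0.5227 0.0925 0.2113] tilt [-2.7e-03 -2.0e-04 -1.0e+00] head 115.16 delta [-0.0001  0.0001  0.0113] turn 0.0027 q6 -0.286 F [ 0.26 -0.23 -0.82] w 0.0389 M [-0.03 -0.   -0.06]
ring wrist 1510 [0.52217423 0.09637324 0.07469993]
disc 16815 ((0.5230510830879211, 0.09054866433143616), 0.07481700927019119)
```

View pics/c5.png

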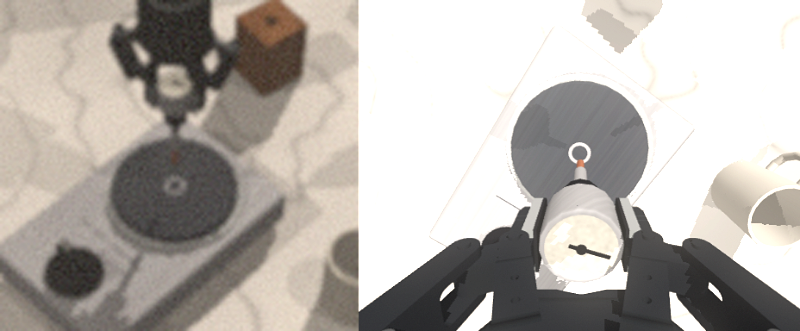

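The tip (copper, about (580,165) in the right part) sits just short of the ring as seen obliquely. I'll triangulate the copper tip from the wrist and scene views.

```bash
python3 - <<'E'
from h import *
from g import go
O=[];D=[]
for n,b in(("wrist",(240,310,160,230)),("scene",(225,265,130,185)),("top",(190,280,190,285))):
    c=shot(n);P=cloud(c);hsv=cv2.cvtColor(c["color"],cv2.COLOR_RGB2HSV).astype(int)
    g=c["color"].astype(int);m=(g[...,0]-g[...,2]>(35 if n!="scene" else 18))
    k=np.zeros(m.shape,bool);k[b[2]:b[3],b[0]:b[1]]=True;m&=k
    v,u=np.where(m)
    if len(v)<3: print(n,"none");continue
    print(n,len(v),"u",u.min(),u.max(),"v",v.min(),v.max(),"mean",u.mean(),v.mean(),"pts",np.median(P[m],0).round(4),"zr",P[m][:,2].min().round(4),P[m][:,2].max().round(4))
    if n!="top":
        d=rays(c,[[u.mean(),v.mean()]])[0];d/=np.linalg.norm(d);O.append(c["o"]);D.append(d)
if len(O)==2:
    A=sum(np.eye(3)-np.outer(d,d) for d in D);b=sum((np.eye(3)-np.outer(d,d))@o for o,d in zip(O,D));x=np.linalg.solve(A,b)
    print("tip mid",x,[np.linalg.norm((np.eye(3)-np.outer(d,d))@(x-o)) for o,d in zip(O,D)])
go([.523,.0915,.2],115)
E
```

```text
wrist 65 u 253 261 v 185 193 mean 256.9384615384615 189.36923076923077 pts [0.5226 0.0949 0.1282] zr 0.0743 0.1431
scene 76 u 225 252 v 130 158 mean 232.32894736842104 140.28947368421052 pts [0.3906 0.2015 0.0006] zr -0.0113 0.254
top none
tip mid [0.50129311 0.09868417 0.17937451] [np.float64(0.01805697219690024), np.float64(0.018056972196900226)]
t 9.9 tcp [0.5235 0.0929 0.2127] tilt [ 8.e-04  2.e-04 -1.e+00] head 115.2 delta [-0.0011 -0.001   0.0127] turn 0.0034 q6 -0.286 F [ 0.2   0.32 -2.06] w 0.0392 M [-0.01 -0.03  0.01]
```

The copper tip lies under the TCP within about 1 mm and at the expected height (0.115), so the thermometer is upright. I'll lower to just above contact, then press in small steps.

```bash
cat > f.py <<'E'
from h import *
F=[];Z=[]
for i in range(4):
    eyes.camera("top");s=readout.read_state();F.append(s["ft_force"]);Z.append(s["tcp_pos"])
print("F",np.mean(F,0).round(2),np.std(F,0).round(2),"tcp",np.mean(Z,0).round(4),"t",s["clock"],"w",round(s["grip_width"],4))
E
echo '[[[-0.001,-0.001,0.01,0,0.035],[-0.001,-0.001,0.02,0,0.035],[-0.001,-0.001,0.03,0,0.035],[-0.001,-0.001,0.034,0,0.035],[-0.001,-0.001,0.034,0,0.035],[-0.001,-0.001,0.034,0,0.035]]]' | python3 steer.py |tail -1
python3 f.py
echo '[[[0,0,0.003,0,0.035],[0,0,0.006,0,0.035],[0,0,0.009,0,0.035],[0,0,0.009,0,0.035],[0,0,0.009,0,0.035]]]' | python3 steer.py |tail -1
python3 f.py
```

```text
gripper_force: 40.6
F [-0.35  0.12 -1.39] [0.45 0.23 0.25] tcp [0.5232 0.0912 0.1787] t 10.7 w 0.0392
gripper_force: 40.6
F [ 0.11 -0.63  0.56] [0.59 0.67 0.14] tcp [0.5229 0.0912 0.1695] t 11.4 w 0.0392
```

```bash
echo '[[[0,0,0.002,0,0.035],[0,0,0.0035,0,0.035],[0,0,0.0035,0,0.035],[0,0,0.0035,0,0.035]]]' | python3 steer.py |tail -1
python3 f.py; python3 f.py
python3 - <<'E'
from h import *
from g import go
c=shot("wrist");P=cloud(c);z=P[...,2];r=np.hypot(P[...,0]-.523,P[...,1]-.0925)
g=c["color"].astype(int);m=(g[...,0]-g[...,2]>35)&(c["range_z"]>0)&(r<.02)&(z>.07)&(z<.13)
q=P[m];print("copper",m.sum(),np.median(q,0).round(4),np.percentile(q[:,2],[2,50,98]).round(4))
cv2.imwrite("pics/w6.png",cv2.resize(c["color"][130:290,160:360,::-1],None,fx=3,fy=3,interpolation=cv2.INTER_CUBIC))
go([.523,.0915,.165],115)
E
```

```text
gripper_force: 40.6
F [0.36 0.25 1.6 ] [0.42 0.36 0.22] tcp [0.5229 0.0912 0.1659] t 12.0 w 0.0388
F [ 0.48 -0.42  1.08] [0.24 0.59 0.61] tcp [0.5229 0.0912 0.1659] t 12.2 w 0.0394
copper 49 [0.5219 0.093  0.0833] [0.0754 0.0833 0.0902]
t 12.25 tcp [0.5229 0.0911 0.1659] tilt [ 2.e-04  1.e-04 -1.e+00] head 115.16 delta [0.0003 0.0003 0.0009] turn 0.0027 q6 -0.288 F [0.03 0.47 0.84] w 0.0393 M [ 0.04  0.   -0.01]
```

View pics/w6.png

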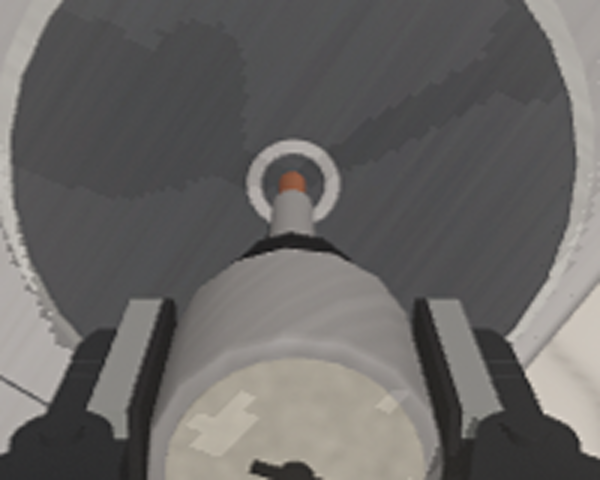

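The tip stands centred in the ring (tip at about (292,185), ring centre at (293,182)). Net push is about 2.7 N by force and 2.4 N by geometry, so one more millimetre, then check it is steady.

```bash
echo '[[[0,0,0.001,0,0.035],[0,0,0.001,0,0.035],[0,0,0.001,0,0.035],[0,0,0.001,0,0.035],[0,0,0.001,0,0.035],[0,0,0.001,0,0.035],[0,0,0.001,0,0.035],[0,0,0.001,0,0.035]]]' | python3 steer.py |tail -1
python3 f.py; python3 f.py; python3 f.py
python3 - <<'E'
from h import *
c=shot("top");P=cloud(c);z=P[...,2];ok=c["range_z"]>0
for nm,m in(("mill",(np.hypot(P[...,0]-.53,P[...,1]+.33)<.1)),("mug",np.hypot(P[...,0]-.76,P[...,1]-.11)<.1),("bowl",np.hypot(P[...,0]-.77,P[...,1]+.16)<.1)):
    q=P[m&ok&(z>.02)];print(nm,len(q),q.mean(0).round(3),q.max(0).round(3))
q=P[ok&(np.hypot(P[...,0]-.497,P[...,1]+.0665)<.03)&(z>.095)&(z<.115)]
print("bar",len(q),cv2.minAreaRect(q[:,:2].astype(np.float32)) if len(q)>5 else 0)
E
```

```text
gripper_force: 40.6
F [-0.28  0.27  1.99] [0.4  0.34 0.26] tcp [0.5229 0.0911 0.1648] t 13.25 w 0.0392
F [-0.05 -0.05  1.84] [0.39 0.32 0.2 ] tcp [0.5229 0.0911 0.1648] t 13.45 w 0.0392
F [ 0.19 -0.57  1.57] [0.34 0.33 0.4 ] tcp [0.5229 0.0911 0.1648] t 13.65 w 0.039
mill 664 [ 0.523 -0.324  0.101] [ 0.551 -0.304  0.159]
mug 590 [0.76  0.133 0.065] [0.795 0.198 0.094]
bowl 301 [ 0.77  -0.148  0.033] [ 0.801 -0.11   0.045]
bar 109 ((0.496001273393631, -0.06467383354902267), (0.0141714196652174, 0.04176998510956764), 80.81370544433594)
```

Net push is about 3.1 N and steady, the bystanders haven't moved, and the knob is at off. Handing in.

```bash
python3 -c "
from plant import robot, eyes, readout, sign_off
print(sign_off())"
```

```text
the job is handed in; nothing more can be done
None
```

Job handed in at about 14 s: the knob is at its off stop, and the gripper is holding the thermometer upright with its tip in the ring, pressing steadily with about 3 N; the mill, mug and bowl have not moved.

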